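# Free the tablet crusher's plunger and hold it open for loading

### The arm

A 6-joint arm with a two-finger parallel gripper is mounted at the origin on a cart in front of the work surface, level with it; the furniture and walls round the work are solid. World frame = base frame: x ahead of the robot, y to its left, z up, the work surface at z = 0. Lengths are in mm, angles in rad, forces in N, time in s.
With the tool pointing down it reaches from about 300 to 775 mm from the base axis. Payload 14.6 kg.
Tool frame: the origin (TCP) lies midway between the tips of the shut fingers; the grasp point (between the pads) lies 19 mm behind it (manip.grip_depth is the distance from the TCP to the grasp point, in mm); x points along the fingers, y is the direction in which the jaws open and shut, and the axes are right-handed (so a half turn about x gives the same grasp; the last joint's range is limited). The gripper opens to 94 mm and grips with 3 to 60 N. Pads are 16 mm wide; open, the fingers measure 119 mm over their backs; the gripper's body (75 mm by 177 mm) begins 78 mm behind the grasp point.
Start: joints at [1.094, 0.3, 1.521, -0, 1.321, -0.067], TCP at [219.131, 504.451, 205.446] pointing down, gripper open.
Joint ranges: [-3.03, 3.03], [-0.79, 2.21], [0.23, 2.52], [-1.04, 4.18], [0, 3.07], [-2.55, 2.55]. Speed limits (rad/s): [2.22, 2.22, 2.57, 3.14, 3.14, 3.14].

### API

Orientations are given as [roll, pitch, yaw] about the fixed x, y, z axes, in that order (R = Rz(yaw) Ry(pitch) Rx(roll)).
In Python, from cell import readout, cams, ticket, manip gives the robot as it stands. The module is installed in compiled form; this text tells all that it offers.
- The arm moves only by the tool apply_moves, never from a script. Its argument "plan" is one flat list of numbers, 7 for each row, row after row: the turn, a rotation vector about the tool's x, y, z in rad, then the shift along the tool's x, y, z in m, then the opening in per cent of the stroke, from 0 (shut) to 100 (fully open). In form: [wx, wy, wz, x, y, z, fingers, wx, wy, wz, x, y, z, fingers, ...]. A call has 1 to 5 rows; each row shifts and turns the commanded pose from where the row before left it, along the tool's axes as they then stand; what a row does not reach is not made up. A row lasts 1/8 s, in which the tool goes at most 62.5 mm and 10.7 degrees, less where a joint would pass 70% of its speed; a pose out of reach is approached as far as the arm can. A call with a gripper value outside its range is refused whole. The fingers move at their own pace and stop on an object; "force" is the grip in N (left out, the last holds). Time passes only in rows, so rows that do not move let the fingers close. It gives the time, the measured TCP pose, the force and the opening at its end, in the units of the state.
- readout.read_state(): the state, without advancing time (a new reading comes with each control period).
- cams.camera(name): name is "scene" or "top"; returns a dict with "image" (480x640x3 uint8, red, green, blue), "fovy" (degrees; the focal length in pixels is half the picture's height over the tangent of half this angle, whatever the lens; pixels are square), "cx", "cy" (the principal point, pixels), "position" and "orientation" of the camera in the world. Camera axes: x right, y down, z forward; pixel columns grow to the right and rows downward; lengths in mm; the calibration is good to about 2 mm. A picture is of the moment at which its call begins. There is no depth.
- ticket.sign_off(): hands the job in, once; it reports no verdict.
The state is a dict: "clock": time; "joints": joint angles; "qd": joint speeds; "effort": joint torques, N m; "eef_pos": TCP position; "eef_rot": TCP orientation; "wrist_force": force on the tool from outside, world axes, zero at the start; "moment": the same for the moment, N m; "finger_gap": finger opening in mm.
Only numpy, scipy, OpenCV 4.12 (cv2) and the standard library are available. Lean on these libraries where they do the work, as an engineer would, in place of code of your own. Each camera call takes 0.05 s, during which the arm holds its last target.

### The job

The plunger of the bench tablet crusher is stuck right down, its knob sunk in the collar: press the ejector pedal to its stop and let it spring back up, so that the knob stands out. Then draw the plunger straight up by its knob, without forcing it sideways, until the loading opening is entirely free but at least half of the guide is still filled by the rod. Finish holding it there for a colleague to put in the next tablet, and leave the bottle, vial and cup beside it where they are.

Things in the scene. Friction and masses are not known exactly. Their poses are not given: they have to be found in the camera images.
- crusher: Grey bench tablet crusher, fixed to the worktop. Origin: on the plunger's upright axis, at worktop height; z up, -x towards its pedal. Foot plate 110 x 112 x 10 mm, with a tongue 64 mm wide under the pedal out to x = -201 mm. A pillar 46 x 52 mm carries the guide: an upright tube, bore 24 mm, from z = 90 to 140 mm.
- opening_top (a point): Top edge of the loading opening (lower end of the guide), 90 mm above the worktop, 20 mm in front (-x) of the plunger's axis. The opening lies between the pillar's two cheeks: 24 mm wide, open towards -x, from the anvil at 51 mm up to 90 mm.
- collar_rim (a point): Centre of the upper rim of the open-topped collar on the guide, on the plunger's axis, 158 mm above the worktop. The collar is 51 mm wide outside, 41 mm inside and 18 mm deep.
- plunger: Loose plunger: upright steel rod, 22 mm thick and 90 mm long, with a black knob on top; 0.11 to 0.20 kg. Origin: centre of the rod's lower end; z up along the rod. 1 mm clearance all round in the guide. At the start it stands on the anvil, origin 51 mm above the worktop; the pedal at its stop lifts it about 25 mm, and it stays up when the pedal rises.
- plunger_knob (a point): Centre of the knob's grip face, 100 mm above the plunger's lower end. Knob: 30 mm wide, upright face from 93 to 107 mm, domed top at 112 mm above the lower end. Two spring balls hold the rod with a few N up to 30 mm above its start; higher it runs free and drops if let go.
- pedal_tread (a point): Middle of the upper face of the pedal's rubber tread, 42 x 48 mm, 164 mm in front (-x) of the plunger's axis; about 46 mm above the worktop with the pedal up, 19 mm at its stop. Press it down from above.
- pedal (a joint): Angle of the ejector pedal about its level pin, 80 mm in front (-x) of the plunger's axis and 27 mm above the worktop: 0 = up, where its spring holds it; 0.32 rad = down at its stop. Takes 4 to 15 N at the tread.
- dropper_bottle: Bystander: white dropper bottle, 44 mm diameter, 98 mm high, loose, beside the crusher. Origin at the centre of its underside.
- vial_c: Bystander: brown vial, 32 mm diameter, 62 mm high, loose, beside the crusher. Origin at the centre of its underside.
- sample_cup_1: Bystander: lidded sample cup, 60 mm diameter, 64 mm high, loose, on the crusher's other side. Origin at the centre of its underside.
Things that resemble listed ones, but are neither listed nor needed, are in the scene too. Several things have the shape of the plunger; the one meant has the colours described above.

How it is judged (in metres and radians):
On the way, in this order (a step that is already met when the one before it is completed fails the run):
1. the ejector pedal is pressed down to its stop and the plunger is lifted by it (value of joint pedal above 0.29 rad and z of plunger in the frame of crusher above 0.069 m), for 0.1 s.
2. the pedal has sprung back up and the knob stands out of the collar (value of joint pedal below 0.05 rad and z of plunger in the frame of crusher above 0.067 m), for 0.1 s.
At the end, for the whole second after the job is handed in: The fingers hold the plunger still and upright in its guide (leaning less than 0.06 rad, within 4 mm of the axis), its lower end between 90 mm (top of the loading opening) and 115 mm (middle of the guide) above the worktop, and the pedal is up (z of plunger in the frame of crusher between 0.09 and 0.115 m and angle between the z axis of plunger and the z axis of crusher, either way round below 0.06 rad and horizontal distance between plunger and crusher below 0.004 m and contact force between the fingers and plunger above 2 N and linear speed of plunger below 0.01 m/s and value of joint pedal below 0.05 rad); the arm keeps its last pose, push and grip.
It fails at once if the plunger is forced sideways or jammed in the crusher (more than 45 N between them) (contact force between plunger and crusher above 45 N).
It fails at once if the plunger is drawn out of its guide (z of plunger in the frame of crusher above 0.138 m).
It fails at once if a bystander is pushed away or tipped (distance of any of dropper_bottle, vial_c, sample_cup_1 from where it was at the start of the episode above 0.03 m or angle between any of dropper_bottle, vial_c, sample_cup_1's own z axis and vertical above 0.5 rad).
It also fails if it takes over 48 s, if anything falls off the work surface, if the arm or the gripper's body presses on something with over 40 N, if the wrist force passes 120 N, or if a joint passes its speed limit or range.

## Working session

There is one attempt and no reset: what is moved stays moved. The work goes in short steps, Python scripts to look and compute and a tool call to move; the robot and the scene stay as the last step left them, time stands still between calls to the robot, and variables do not carry over. Pictures are saved under pics/ and viewed, and the job is handed in when it is done.

Besides the shell and the picture viewer there is one more tool, called after ">>>" by a JSON object that holds its "name" and its "arguments". apply_moves: Moves the arm, as the interface text tells. Its arguments: {"type":"object","properties":{"plan":{"type":"array","items":{"type":"number"}},"force":{"type":"number"}},"required":["plan"]}

```bash
mkdir -p pics; ls
python3 - <<'E'
from cell import readout, cams, manip
import cv2
print(readout.read_state())
print([a for a in dir(manip) if a[0]!='_'], manip.grip_depth)
for n in("scene","top"):
    c=cams.camera(n); cv2.imwrite(f"pics/{n}0.png",c["image"][:,:,::-1])
    print({k:v for k,v in c.items() if k!="image"})
E
```

```text
pics
{'clock': 0.0, 'joints': array([ 1.09441853e+00,  3.00488069e-01,  1.52158081e+00, -3.81555431e-05,
        1.32074108e+00, -6.65819896e-02]), 'qd': array([ 0.00043367, -0.00099375,  0.00089697,  0.00040029,  0.00161892,
       -0.00027712]), 'effort': array([-1.82235333e-03, -5.31833982e+01, -3.52713776e+01,  7.07140379e-02,
        2.46026705e-02, -1.17096047e-04]), 'eef_pos': array([219.00850058, 504.2149819 , 204.87714992]), 'eef_rot': array([-1.60702774,  1.56957846, -2.01681408]), 'wrist_force': array([-0.35405432, -0.38067879, -0.31668489]), 'moment': array([-0.00425789, -0.02579228, -0.01561191]), 'finger_gap': 93.80568488138427}
['Unreachable', 'grip_depth'] 18.8
{'fovy': 55.19902932224931, 'cx': 321.5953530222562, 'cy': 231.97390092415978, 'position': array([371.13653052, 431.72664206, 757.20334764]), 'orientation': array([-2.42691762, -0.01028017, -2.64735941])}
{'fovy': 43.04835971756283, 'cx': 316.70627859946393, 'cy': 234.255050250836, 'position': array([ 401.80089748,  -47.03311832, 1033.43004637]), 'orientation': array([-2.90211092,  0.00723047, -1.65374574])}
```

View pics/scene0.png

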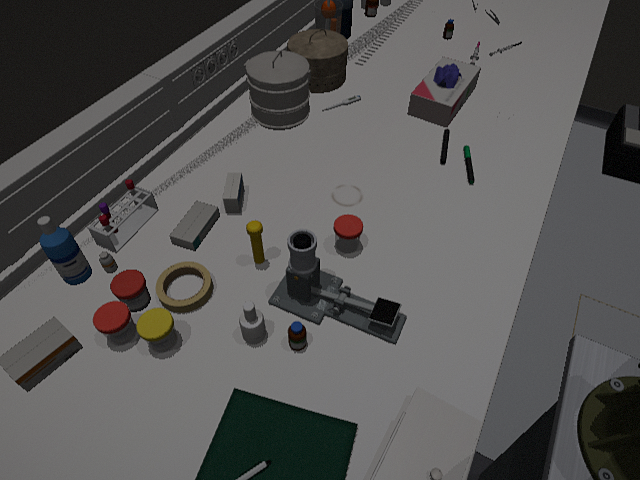

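View pics/top0.png

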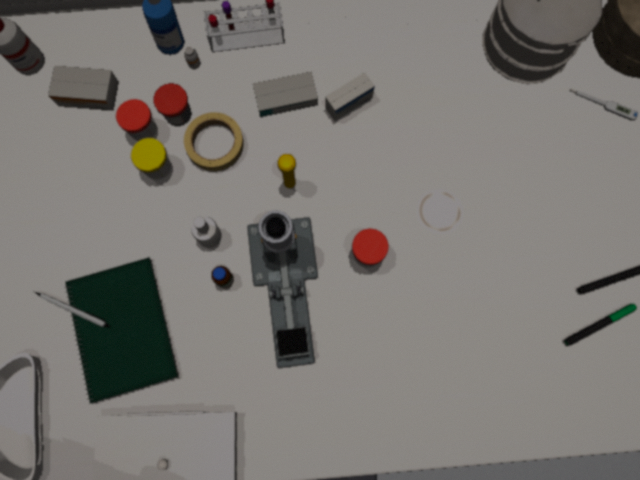

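The scene view shows the collar at about (302,243) and the tread at (385,312). The top view shows the collar at (277,229) and the tread at (292,341). Bottle and vial are on one side, the red-lidded cup on the other. Next I'll measure these.

```bash
cat > h.py <<'E'
import numpy as np, cv2
from scipy.spatial.transform import Rotation as R
def ray(c,u,v):
    f=240/np.tan(np.radians(c["fovy"])/2)
    d=np.array([(u-c["cx"])/f,(v-c["cy"])/f,1.]); M=R.from_euler('xyz',c["orientation"]).as_matrix()
    return np.array(c["position"]),M@d
def onz(c,u,v,z):
    p,d=ray(c,u,v); return p+d*(z-p[2])/d[2]
def proj(c,P):
    f=240/np.tan(np.radians(c["fovy"])/2)
    q=R.from_euler('xyz',c["orientation"]).as_matrix().T@(np.array(P)-c["position"]); return q[:2]/q[2]*f+[c["cx"],c["cy"]]
def tri(c1,a,c2,b):
    p,d=ray(c1,*a);q,e=ray(c2,*b)
    s,_,_,_=np.linalg.lstsq(np.stack([d,-e],1),q-p,rcond=None)
    A=p+s[0]*d;B=q+s[1]*e; return (A+B)/2,np.linalg.norm(A-B)
E
python3 - <<'E'
from h import *
from cell import cams
for n,x,y in(("scene",260,220),("top",220,195)):
    c=cams.camera(n); im=c["image"][:,:,::-1]
    w=170
    cv2.imwrite(f"pics/{n}crop.png",cv2.resize(im[y:y+180,x:x+w],None,fx=3.3,fy=3.3,interpolation=cv2.INTER_CUBIC))
    g=im.max(2)
    m=(g<38).astype(np.uint8)
    k,l,s,ce=cv2.connectedComponentsWithStats(m)
    for i in range(1,k):
        cx,cy=ce[i]
        if s[i,4]>40 and x<cx<x+w and y<cy<y+180: print(n,s[i],ce[i])
E
```

```text
scene [291 232  20  17 263] [301.25855513 240.35741445]
scene [310 243   7  25  45] [313.37777778 253.75555556]
scene [ 286  259  114   66 1760] [334.57386364 297.15113636]
scene [279 307 118  37 147] [337.36734694 323.84353741]
scene [368 316  32  22 277] [382.97111913 327.81949458]
scene [288 325  19  26 232] [297.24137931 338.09051724]
top [265 215  20  23 366] [274.81693989 225.95355191]
top [267 237  24  12 102] [280.12745098 244.24509804]
top [284 248  14  17 176] [290.63636364 255.63068182]
top [264 250  18  19 238] [272.37815126 258.66806723]
top [214 271  18  17 150] [224.6        280.30666667]
top [292 287  11  12  43] [297.39534884 294.11627907]
top [276 327  32  29 730] [291.83972603 341.13013699]
```

View pics/scenecrop.png

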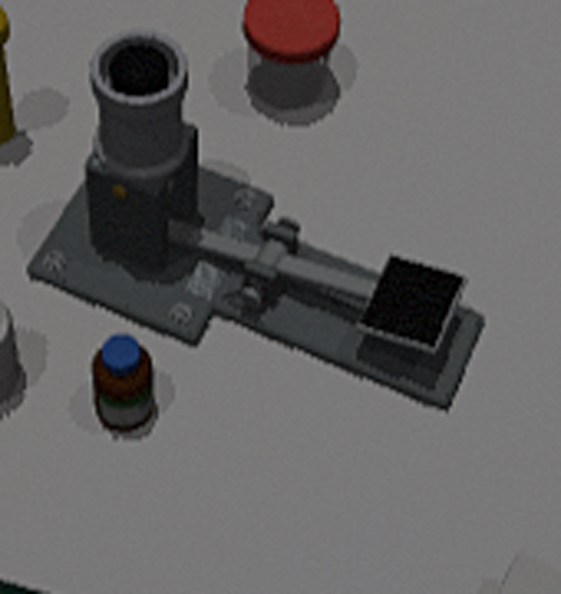

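View pics/topcrop.png

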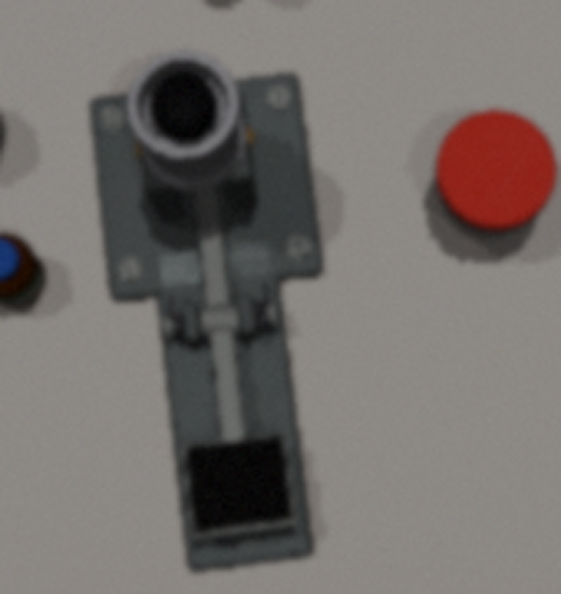

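Run:
```python
from h import *
from cell import cams
S=cams.camera("scene");T=cams.camera("top")
t=lambda x,y:(x/3.3+220,y/3.3+195)
s=lambda x,y:(x/3.3+260,y/3.3+220)
a=s(139.5,70);b=t(184,106)
print("rim",tri(S,a,T,b),onz(S,*a,158),onz(T,*b,158))
a=s(413.5,299);b=(291.8,341.1)
print("tread",tri(S,a,T,b),onz(S,*a,46),onz(T,*b,46))
for p in((92,100),(297,74),(320,270),(115,298),(189,568),(311,550)): print("T foot",onz(T,*t(*p),10))
for p in((28,272),(195,346),(447,408),(484,318),(272,192)): print("S foot",onz(S,*s(*p),10))
print("vial cap",onz(T,222,274,62),"bottle",onz(T,202,224,98),"cup",onz(T,*t(496,170),64), "yel",onz(T,287,162,100))
```

```text
rim (array([633.02107688,   1.64196189, 153.05615226]), np.float64(0.7014381493595742)) [631.24497783   5.17078717 158.        ] [631.37024391   1.28999279 158.        ]
tread (array([469.78891599,  -5.62304915,  46.63442256]), np.float64(1.2103053409689424)) [469.27005581  -6.04876955  46.        ] [470.43637657  -5.53201329  46.        ]
T foot [677.5470855   57.57336155  10.        ]
T foot [682.53632206 -51.21697305  10.        ]
T foot [577.08853544 -54.63097905  10.        ]
T foot [571.42802596  51.67625331  10.        ]
T foot [432.8051669   22.88498039  10.        ]
T foot [436.50783891 -38.42074082  10.        ]
S foot [676.27975718  61.87673778  10.        ]
S foot [569.03764291  57.9375572   10.        ]
S foot [431.56271363  25.80916952  10.        ]
S foot [434.39008343 -35.91228754  10.        ]
S foot [578.19954636 -55.82256259  10.        ]
vial cap [585.71753628  98.62162173  62.        ] bottle [662.16704306 121.26178035  98.        ] cup [ 610.37027738 -145.05150968   64.        ] yel [754.16554551 -21.06241399 100.        ]
```

```bash
cat >> h.py <<'E'
def go(target,yv):
    from cell import readout
    s=readout.read_state(); M=R.from_euler('xyz',s["eef_rot"]).as_matrix()
    y=np.array([*yv,0.]);y/=np.linalg.norm(y); 
    if y@M[:,1]<0:y=-y
    x=np.array([0,0,-1.]); W=np.stack([x,y,np.cross(x,y)],1)
    print("axes y,z",M[:,1].round(3),M[:,2].round(3),"x",M[:,0].round(3))
    print("rotvec",R.from_matrix(M.T@W).as_rotvec().round(4))
    d=np.array(target)-s["eef_pos"]
    print("shift now-axes mm",(M.T@d).round(1),"after-rot",(W.T@d).round(1))
    print("pos",s["eef_pos"].round(1),"F",s["wrist_force"].round(1),"gap",round(s["finger_gap"],1),"t",s["clock"])
E
python3 -c "
from h import *
go([470,-5.6,120],(-0.045,.999))"
```

```text
axes y,z [ 0.398  0.917 -0.   ] [ 0.917 -0.398 -0.   ] x [-0. -0. -1.]
rotvec [-4.549e-01 -1.000e-04  4.000e-04]
shift now-axes mm [  85.4 -367.8  433.3] after-rot [  85.3 -520.8  227.7]
pos [219.1 504.4 205.3] F [ 0.1 -1.1  0. ] gap 94.1 t 0.3
```

>>> {"name": "apply_moves", "arguments": {"plan": [-0.152,0,0,0,0,0,0,-0.152,0,0,0,0,0,0,-0.151,0,0,0,0,0,0,0,0,0,0,-0.03,0.013,0,0,0,0,0,-0.03,0.013,0], "force": 15}}

```text
clock: 0.92
eef_pos: [248.0, 444.9, 205.2]
eef_rot: [-2.075, 1.57, -2.029]
wrist_force: [0.6, -0.7, 0.7]
finger_gap: 47.5
```

>>> {"name": "apply_moves", "arguments": {"plan": [0,0,0,0,-0.04,0.018,0,0,0,0,0,-0.04,0.018,0,0,0,0,0,-0.04,0.018,0,0,0,0,0,-0.04,0.018,0,0,0,0,0,-0.04,0.018,0]}}

```text
clock: 1.55
eef_pos: [347.2, 248.7, 205.6]
eef_rot: [0.473, 1.57, 0.519]
wrist_force: [0.6, 0.4, 1.0]
finger_gap: 0.7
```

>>> {"name": "apply_moves", "arguments": {"plan": [0,0,0,0,-0.04,0.018,0,0,0,0,0,-0.04,0.018,0,0,0,0,0,-0.04,0.018,0,0,0,0,0,-0.04,0.018,0,0,0,0,0,-0.04,0.018,0]}}

```text
clock: 2.17
eef_pos: [446.2, 52.8, 205.5]
eef_rot: [0.058, 1.57, 0.103]
wrist_force: [0.8, 1.4, -0.2]
finger_gap: 0.7
```

```bash
python3 -c "
from h import *
go([470,-5.6,120],(-0.045,.999))"
```

```text
axes y,z [-0.045  0.999  0.   ] [0.999 0.045 0.   ] x [ 0.  0. -1.]
rotvec [ 0.0001  0.0003 -0.    ]
shift now-axes mm [ 85.6 -59.4  21.1] after-rot [ 85.5 -59.4  21.2]
pos [446.2  52.8 205.5] F [ 0.8  1.4 -0.2] gap 0.7 t 2.175
```

>>> {"name": "apply_moves", "arguments": {"plan": [0,0,0,0.02,-0.02,0.007,0,0,0,0,0.03,-0.02,0.007,0,0,0,0,0.035,-0.0195,0.007,0,0,0,0,0.03,0,0,0,0,0,0,0.02,0,0,0]}}

```text
clock: 2.8
eef_pos: [468.9, -4.5, 69.1]
eef_rot: [2.995, 1.569, 3.04]
wrist_force: [0.1, -0.2, -0.2]
finger_gap: 0.4
```

>>> {"name": "apply_moves", "arguments": {"plan": [0,0,0,0,0,0,0,0,0,0,0,0,0,0]}}

```text
clock: 3.05
eef_pos: [469.8, -4.2, 71.3]
eef_rot: [-0.146, 1.57, -0.101]
wrist_force: [-0.7, 0.1, -0.3]
finger_gap: 0.3
```

Run:
```python
from h import *
from cell import cams
go([470,-5.6,40],(-0.045,.999))
a=cams.camera("scene")["image"][220:400,260:430,::-1]; b=cams.camera("top")["image"][195:375,220:390,::-1]
cv2.imwrite("pics/p1.png",cv2.resize(np.hstack([a,b]),None,fx=2.3,fy=2.3,interpolation=cv2.INTER_CUBIC))
```

```text
axes y,z [-0.045  0.999 -0.   ] [0.999 0.045 0.001] x [ 0.001 -0.    -1.   ]
rotvec [0.0003 0.0011 0.0002]
shift now-axes mm [31.3 -1.4  0.1] after-rot [31.3 -1.4  0.1]
pos [469.8  -4.2  71.3] F [-0.7  0.1 -0.3] gap 0.3 t 3.05
```

View pics/p1.png

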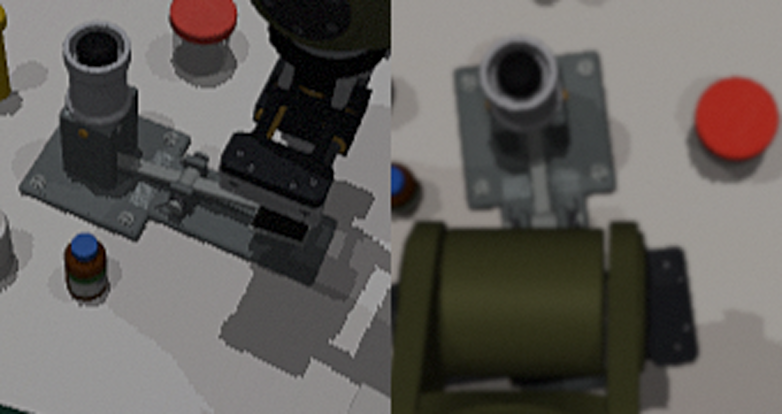

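The fingers sit above the tread in the scene view (about (280,205) in the picture), so I'll press now.

>>> {"name": "apply_moves", "arguments": {"plan": [0,0,0,0.01,-0.001,0,0,0,0,0,0.01,0,0,0,0,0,0,0.008,0,0,0,0,0,0,0.008,0,0,0,0,0,0,0.006,0,0,0]}}

```text
clock: 3.78
eef_pos: [468.4, -5.3, 27.9]
eef_rot: [3.11, 1.568, -3.127]
wrist_force: [-10.4, -2.6, 13.0]
finger_gap: 0.3
```

>>> {"name": "apply_moves", "arguments": {"plan": [0,0,0,0.003,0,0,0,0,0,0,0.002,0,0,0,0,0,0,0,0,0,0]}}

```text
clock: 4.15
eef_pos: [468.4, -5.3, 23.0]
eef_rot: [3.122, 1.568, -3.116]
wrist_force: [-7.7, -1.3, 9.7]
finger_gap: 0.5
```

>>> {"name": "apply_moves", "arguments": {"plan": [0,0,0,0.0015,0,0,0,0,0,0,0,0,0,0]}}

```text
clock: 4.4
eef_pos: [468.5, -5.3, 21.5]
eef_rot: [3.106, 1.568, -3.132]
wrist_force: [-7.6, -0.6, 8.5]
finger_gap: 0.5
```

>>> {"name": "apply_moves", "arguments": {"plan": [0,0,0,0.0015,0,0,0,0,0,0,0,0,0,0]}}

```text
clock: 4.65
eef_pos: [468.6, -5.3, 20.1]
eef_rot: [3.113, 1.569, -3.125]
wrist_force: [-6.5, -0.9, 9.6]
finger_gap: 1.0
```

>>> {"name": "apply_moves", "arguments": {"plan": [0,0,0,0.0015,0,0,0,0,0,0,0,0,0,0]}}

```text
clock: 4.9
eef_pos: [468.7, -5.3, 19.2]
eef_rot: [-3.138, 1.569, -3.093]
wrist_force: [-10.0, -0.7, 18.5]
finger_gap: 0.5
```

>>> {"name": "apply_moves", "arguments": {"plan": [0,0,0,0.001,0,0,0,0,0,0,0,0,0,0]}}

```text
clock: 5.15
eef_pos: [468.9, -5.3, 18.8]
eef_rot: [-3.087, 1.569, -3.042]
wrist_force: [-14.7, -1.3, 29.2]
finger_gap: 0.4
```

Stop reached: the force climbs steeply and the tip is at about 19 mm. I'll look at the knob before letting the pedal up.

Run:
```python
from h import *
from cell import cams
a=cams.camera("scene")["image"][200:380,260:430,::-1]; b=cams.camera("top")["image"][195:375,220:390,::-1]
cv2.imwrite("pics/p2.png",cv2.resize(np.hstack([a,b]),None,fx=2.3,fy=2.3,interpolation=cv2.INTER_CUBIC))
```

```text
(no output)
```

View pics/p2.png

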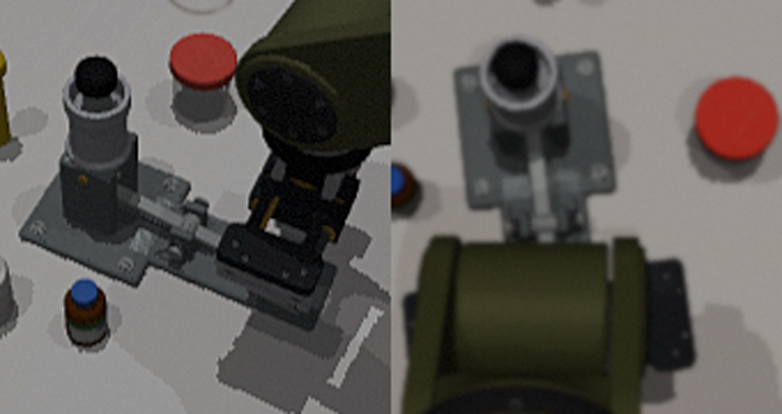

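The knob now stands proud at (97,76) left and (517,65) right. I'll raise gently.

>>> {"name": "apply_moves", "arguments": {"plan": [0,0,0,-0.008,0,0,0,0,0,0,-0.01,0,0,0,0,0,0,-0.012,0,0,0,0,0,0,-0.015,0,0,0,0,0,0,-0.03,0,0,0]}}

```text
clock: 5.88
eef_pos: [468.7, -5.2, 93.2]
eef_rot: [3.012, 1.569, 3.057]
wrist_force: [0.2, -0.4, 0.7]
finger_gap: -0.0
```

>>> {"name": "apply_moves", "arguments": {"plan": [0,0,0,-0.03,0,0,0,0,0,0,-0.04,0,0,60,0,0,0,-0.04,0,0,60,0,0,0,-0.03,0,0,60,0,0,0,0,0,0,60]}}

```text
clock: 6.5
eef_pos: [470.0, -5.3, 235.1]
eef_rot: [-0.135, 1.567, -0.09]
wrist_force: [0.4, -0.1, -0.5]
finger_gap: 36.9
```

Run:
```python
from h import *
from cell import cams
go([631.3,2.5,230],(-0.045,.999))
S=cams.camera("scene");T=cams.camera("top")
a=S["image"][200:360,260:430,::-1]; b=T["image"][195:355,220:390,::-1]
cv2.imwrite("pics/p3.png",cv2.resize(np.hstack([a,b]),None,fx=2.3,fy=2.3,interpolation=cv2.INTER_CUBIC))
cv2.imwrite("pics/p3b.png",cv2.resize(np.hstack([S["image"][215:265,270:330,::-1],T["image"][200:250,245:305,::-1]]),None,fx=6.5,fy=6.5,interpolation=cv2.INTER_CUBIC))
```

```text
axes y,z [-0.045  0.999 -0.001] [0.999 0.045 0.004] x [ 0.004 -0.    -1.   ]
rotvec [0.0003 0.0037 0.0005]
shift now-axes mm [  5.7   0.5 161.5] after-rot [  5.1   0.5 161.5]
pos [470.   -5.3 235.1] F [ 0.4 -0.1 -0.5] gap 36.9 t 6.5
```

View pics/p3.png

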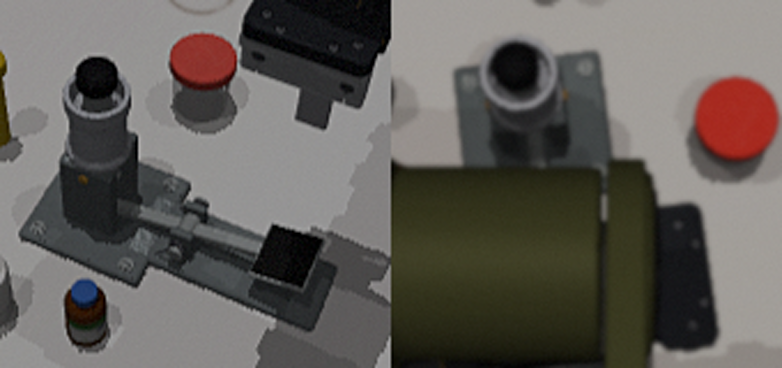

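View pics/p3b.png

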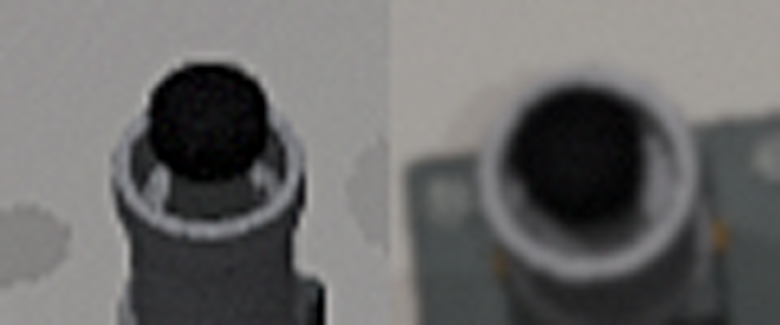

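Run:
```python
from h import *
from cell import cams
S=cams.camera("scene");T=cams.camera("top")
a=(302.0,233.8);b=(273.9,223.4)
print(tri(S,a,T,b),onz(S,*a,179),onz(T,*b,179))
b=(198.5/6.5+245,173/6.5+200); print(b,onz(T,*b,158))
```

```text
(array([632.91093116,   2.71519419, 173.92093401]), np.float64(0.2282984821163113)) [630.51159416   6.44890859 179.        ] [631.66004956   2.44711212 179.        ]
(275.53846153846155, 226.6153846153846) [632.17230226   1.56269499 158.        ]
```

>>> {"name": "apply_moves", "arguments": {"plan": [0,0.0037,0,0,0,0.03,65,0,0,0,0,0,0.04,65,0,0,0,0,0,0.04,65,0,0,0,0,0,0.035,65,0,0,0,0,0,0.017,65]}}

```text
clock: 7.32
eef_pos: [632.1, 2.2, 230.4]
eef_rot: [3.095, 1.564, 3.14]
wrist_force: [-0.7, 0.9, 0.1]
finger_gap: 61.0
```

>>> {"name": "apply_moves", "arguments": {"plan": [0,0,0,0,0,0,65,0,0,0,0,0,0,65]}}

```text
clock: 7.58
eef_pos: [630.6, 2.0, 231.9]
eef_rot: [3.129, 1.566, -3.109]
wrist_force: [0.3, 0.8, 0.2]
finger_gap: 61.4
```

Run:
```python
from h import *
from cell import cams
go([632,2.5,164],(-0.045,.999))
S=cams.camera("scene");T=cams.camera("top")
a=S["image"][140:300,240:410,::-1]; b=T["image"][155:315,200:370,::-1]
cv2.imwrite("pics/p4.png",cv2.resize(np.hstack([a,b]),None,fx=2.3,fy=2.3,interpolation=cv2.INTER_CUBIC))
```

```text
axes y,z [-0.045  0.999  0.   ] [ 0.999  0.045 -0.005] x [-0.005 -0.    -1.   ]
rotvec [ 0.0001 -0.0048 -0.0001]
shift now-axes mm [67.9  0.4  1.8] after-rot [67.9  0.4  1.4]
pos [630.6   2.  231.9] F [0.3 0.8 0.2] gap 61.4 t 7.575
```

View pics/p4.png

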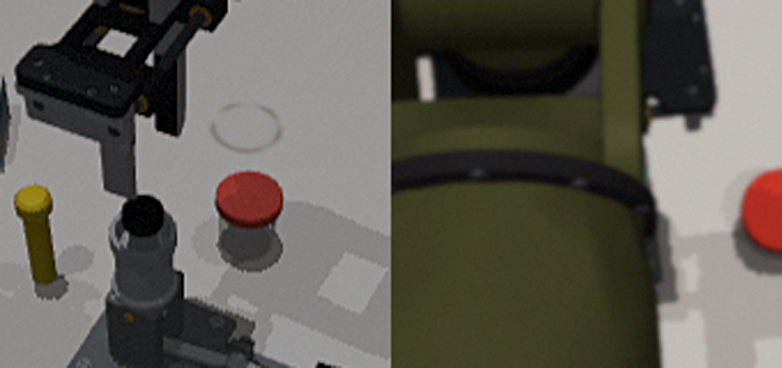

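>>> {"name": "apply_moves", "arguments": {"plan": [0,-0.004,0,0.02,0,0.001,65,0,0,0,0.02,0,0,65,0,0,0,0.015,0,0,65,0,0,0,0.012,0,0,65,0,0,0,0,0,0,65]}}

```text
clock: 8.3
eef_pos: [631.9, 2.1, 164.8]
eef_rot: [3.032, 1.57, 3.078]
wrist_force: [1.0, 0.2, 0.5]
finger_gap: 60.9
```

>>> {"name": "apply_moves", "arguments": {"plan": [0,0,0,0,0,0,65,0,0,0,0,0,0,65]}}

```text
clock: 8.55
eef_pos: [632.4, 2.1, 166.1]
eef_rot: [-0.084, 1.569, -0.039]
wrist_force: [0.3, 0.3, -0.3]
finger_gap: 61.1
```

Run:
```python
from h import *
from cell import cams
go([632,2.5,163],(-0.045,.999))
S=cams.camera("scene");T=cams.camera("top")
a=S["image"][160:300,240:390,::-1]; 
cv2.imwrite("pics/p5.png",cv2.resize(a,None,fx=4,fy=4,interpolation=cv2.INTER_CUBIC))
```

```text
axes y,z [-0.045  0.999 -0.   ] [0.999 0.045 0.001] x [ 0.001 -0.    -1.   ]
rotvec [0.0002 0.0013 0.0001]
shift now-axes mm [ 3.1  0.4 -0.4] after-rot [ 3.1  0.4 -0.4]
pos [632.4   2.1 166.1] F [ 0.3  0.3 -0.3] gap 61.1 t 8.55
```

View pics/p5.png

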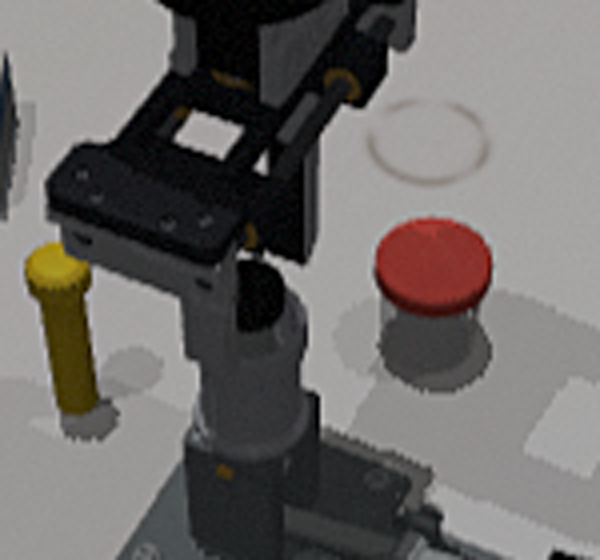

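>>> {"name": "apply_moves", "arguments": {"plan": [0,0,0,0.0025,0,0,50,0,0,0,0,0,0,42,0,0,0,0,0,0,38,0,0,0,0,0,0,36,0,0,0,0,0,0,36], "force": 5}}

```text
clock: 9.28
eef_pos: [632.2, 2.1, 163.0]
eef_rot: [-0.043, 1.57, 0.002]
wrist_force: [-1.3, -0.6, -0.1]
finger_gap: 33.9
```

>>> {"name": "apply_moves", "arguments": {"plan": [0,0,0,0,0,0,34,0,0,0,0,0,0,34]}}

```text
clock: 9.52
eef_pos: [632.2, 2.1, 163.0]
eef_rot: [-0.046, 1.571, -0.001]
wrist_force: [-0.2, 0.9, -0.4]
finger_gap: 32.2
```

>>> {"name": "apply_moves", "arguments": {"plan": [0,0,0,0,0,0,32.5,0,0,0,0,0,0,32.5]}}

```text
clock: 9.78
eef_pos: [632.2, 2.1, 163.0]
eef_rot: [0.144, 1.57, 0.189]
wrist_force: [-0.7, 0.9, -0.4]
finger_gap: 30.5
```

>>> {"name": "apply_moves", "arguments": {"plan": [0,0,0,0,0,0,28,0,0,0,0,0,0,28,0,0,0,0,0,0,25,0,0,0,0,0,0,25], "force": 6}}

```text
clock: 10.28
eef_pos: [632.2, 2.1, 163.0]
eef_rot: [0.037, 1.57, 0.082]
wrist_force: [0.1, 0.1, -0.3]
finger_gap: 29.1
```

>>> {"name": "apply_moves", "arguments": {"plan": [0,0,0,0,0,0,20,0,0,0,0,0,0,20,0,0,0,0,0,0,20], "force": 14}}

```text
clock: 10.65
eef_pos: [632.2, 2.1, 163.0]
eef_rot: [-0.046, 1.57, -0.001]
wrist_force: [-0.7, 1.3, 0.2]
finger_gap: 29.2
```

>>> {"name": "apply_moves", "arguments": {"plan": [0,0,0,-0.002,0,0,20,0,0,0,-0.003,0,0,20,0,0,0,-0.003,0,0,20,0,0,0,0,0,0,20], "force": 20}}

```text
clock: 11.15
eef_pos: [632.4, 2.0, 171.5]
eef_rot: [-0.129, 1.57, -0.084]
wrist_force: [0.4, -0.6, -1.2]
finger_gap: 29.1
```

Run:
```python
from h import *
from cell import cams
go([632.2,2.1,190],(-0.045,.999))
S=cams.camera("scene")
a=S["image"][160:300,240:390,::-1]; 
cv2.imwrite("pics/p6.png",cv2.resize(a,None,fx=4,fy=4,interpolation=cv2.INTER_CUBIC))
```

```text
axes y,z [-0.045  0.999 -0.   ] [0.999 0.045 0.001] x [ 0.001 -0.    -1.   ]
rotvec [0.0002 0.0012 0.0002]
shift now-axes mm [-18.5   0.1  -0.2] after-rot [-18.5   0.1  -0.2]
pos [632.4   2.  171.5] F [ 0.4 -0.6 -1.2] gap 29.1 t 11.15
```

View pics/p6.png

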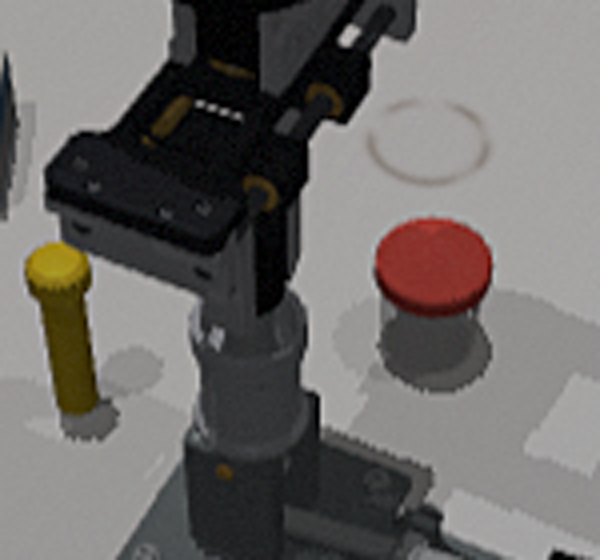

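>>> {"name": "apply_moves", "arguments": {"plan": [0,0,0,-0.004,0,0,20,0,0,0,-0.005,0,0,20,0,0,0,-0.005,0,0,20,0,0,0,-0.004,0,0,20,0,0,0,0,0,0,20]}}

```text
clock: 11.82
eef_pos: [632.3, 2.1, 189.4]
eef_rot: [-0.059, 1.57, -0.014]
wrist_force: [0.6, 0.4, -0.7]
finger_gap: 28.8
```

>>> {"name": "apply_moves", "arguments": {"plan": [0,0,0,0,0,0,20,0,0,0,0,0,0,20,0,0,0,0,0,0,20]}}

```text
clock: 12.2
eef_pos: [632.1, 2.1, 188.8]
eef_rot: [0.163, 1.571, 0.208]
wrist_force: [-0.5, -0.1, -1.3]
finger_gap: 29.0
```

Run:
```python
from h import *
from cell import cams
go([632.2,2.1,190],(-0.045,.999))
S=cams.camera("scene");T=cams.camera("top")
a=S["image"][130:330,230:390,::-1]
cv2.imwrite("pics/p7.png",cv2.resize(a,None,fx=3,fy=3,interpolation=cv2.INTER_CUBIC))
cv2.imwrite("pics/p7t.png",T["image"][:,:,::-1])
# expected pixels for rod-exposed levels on axis
for z in (158,169,195,202): print(z,proj(S,[632,2,z]).round(1))
```

```text
axes y,z [-0.045  0.999  0.   ] [0.999 0.045 0.   ] x [ 0.  0. -1.]
rotvec [ 0.0002  0.0001 -0.    ]
shift now-axes mm [-1.2 -0.   0.1] after-rot [-1.2 -0.   0.1]
pos [632.1   2.1 188.8] F [-0.5 -0.1 -1.3] gap 29.0 t 12.2
158 [302.8 239.8]
169 [302.7 235.6]
195 [302.4 225.3]
202 [302.3 222.4]
```

View pics/p7.png

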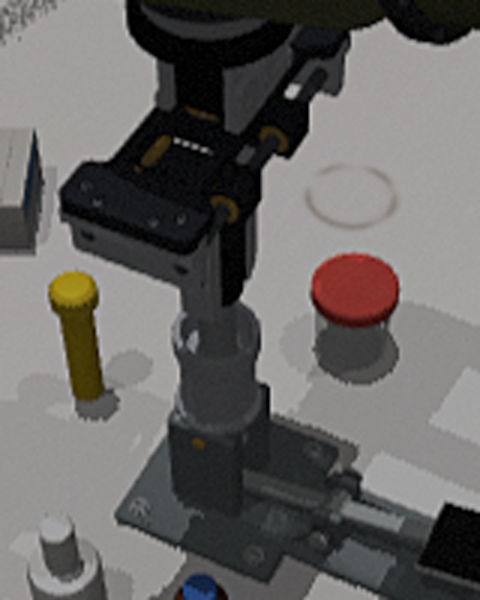

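View pics/p7t.png

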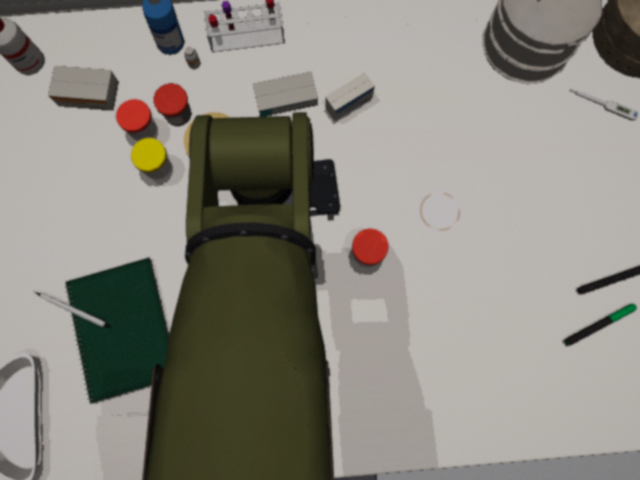

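Run:
```python
from h import *
from cell import cams
S=cams.camera("scene")
a=S["image"][195:260,280:330,::-1]
a=np.clip(a.astype(float)*1.8,0,255).astype(np.uint8)
cv2.imwrite("pics/p8.png",cv2.resize(a,None,fx=9,fy=9,interpolation=cv2.INTER_CUBIC))
```

```text
(no output)
```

View pics/p8.png

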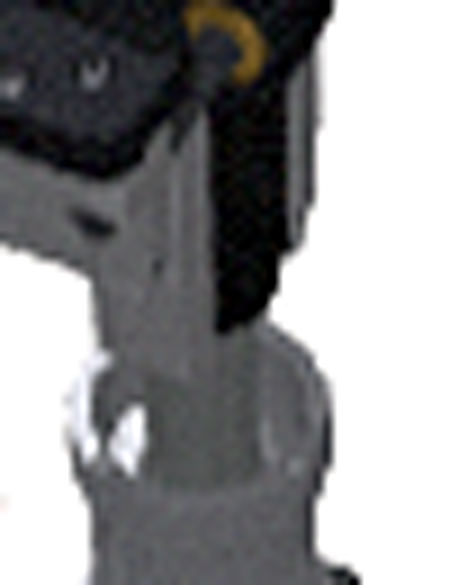

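Run:
```python
from h import *
from cell import cams
S=cams.camera("scene")
th=np.linspace(0,2*np.pi,721)
off=0
for z in (180,185,190,192,195,198,202,206):
    P=np.array([proj(S,[632.1+15*np.cos(t),2.1+15*np.sin(t),z]) for t in th])
    n=P[abs(P[:,0]-306.5)<.6]; 
    print(z,n[:,1].max().round(1))
P=np.array([proj(S,[632.1+25.5*np.cos(t),2.1+25.5*np.sin(t),158]) for t in th]);print("rim cols",P[:,0].min(),P[:,0].max(),"rows",P[:,1].min(),P[:,1].max())
```

```text
180 237.6
185 235.6
190 233.6
192 232.8
195 231.6
198 230.4
202 228.7
206 227.1
rim cols 287.7289990986752 317.71977640458164 rows 228.5671055426035 251.54644475642237
```

>>> {"name": "apply_moves", "arguments": {"plan": [0,0,0,-0.002,0,0,20,0,0,0,0,0,0,20,0,0,0,0,0,0,20,0,0,0,0,0,0,20,0,0,0,0,0,0,20]}}

```text
clock: 13.02
eef_pos: [632.2, 2.1, 190.9]
eef_rot: [0.107, 1.571, 0.152]
wrist_force: [0.1, 0.0, -1.4]
finger_gap: 28.8
```

Run:
```python
from h import *
from cell import cams,ticket
go([632.2,2.1,191],(-0.045,.999))
print(ticket.sign_off())
```

```text
axes y,z [-0.045  0.999  0.   ] [0.999 0.045 0.   ] x [ 0.  0. -1.]
rotvec [ 0.0002  0.0002 -0.    ]
shift now-axes mm [-0.1 -0.   0. ] after-rot [-0.1 -0.   0. ]
pos [632.2   2.1 190.9] F [ 0.1  0.  -1.4] gap 28.8 t 13.025
the job is handed in; nothing more can be done
None
```

I pressed the pedal to its stop, where the force climbed to 29 N with the fingertips at about 19 mm. I let it rise, and the pictures showed the knob out of the collar and the tread back up. I then gripped the knob at 20 N and drew the plunger straight up about 28 mm, and handed the job in at 13 s still holding it.

**Last checks:**
- **Height:** the plunger's lower end is at about 101–104 mm, against the allowed 90–115 mm. This is an estimate. The picture of the knob's lower edge gave about 99 mm before a final 2 mm lift. The arm's travel added to the nominal 25 mm pedal lift gave about 104 mm.
- **Forces:** sideways wrist force was close to 0 N at hand-in. The downward 1.4 N is about the plunger's weight, so nothing suggests jamming.
- **Grip and pose:** the jaw gap is steady at 28.8 mm on the 30 mm knob, and the tool is upright.
- **Bystanders:** the cup showed no visible change. The bottle and vial were partly out of view in the last pictures, but the parts I could see looked undisturbed and the arm never went near them.

**Disagreement:** triangulating the collar rim gave 153 mm instead of the stated 158 mm. I corrected the picture-based knob heights to match the rim.

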